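# Open the spout and show where the oil goes

### The job

I am about to add the oil to the food processor bowl, so get it ready and show me: push the half-shut spout cap on its lid open until it leans back past upright. Then point straight down at the pourer tip of the oil cruet (the tall one with the bent steel pourer), keeping the fingertips two or three centimetres above it without touching for two seconds, and after that point in the same way for two seconds straight down at the middle of the open spout mouth. Lift nothing, do not touch either cruet, and leave the bowl and everything else on the counter where it stands.

Things in the scene. Friction and masses are not known exactly. Their poses are not given: they have to be found in the camera images.
- bowl: food processor work bowl, clear plastic, loose, about 0.8 kg (0.65 to 1.05 kg), standing upright and empty but for its S-blade, with its clear lid on. 161 mm across at the lid, 134 mm to the lid's top (lid rim 136 mm). Origin: centre of its underside; z up; its -x side carries the spout and faces roughly towards the robot; a grey D handle sticks out to its -y side as far as 119 mm from the axis. A sideways push of more than about 3 N at the lid may slide or tip it
- spout_mouth (a point): centre of the round mouth of the spout (a grey tube, 43 mm outside, 36 mm inside, standing 24 mm above the lid), level with its rim, 158 mm above the counter and 30 mm from the bowl's axis towards the bowl's -x. Axes as the bowl's
- cap_hinge (a point): middle of the cap's hinge pin, 24 mm from the mouth's centre towards the bowl's +x and 1 mm above the rim; the pin lies along the bowl's y. Axes as the bowl's
- cap_lip (a point): outer edge of the cap's thumb lip, 55 mm from the hinge pin; it moves with the cap. The cap: a grey disc 45 mm across, 4 mm thick, a 33 mm plug ring standing 4 mm below it, a 20 mm wide lip at its free end. A fingertip 25 to 30 mm above the spout's rim passes just under the raised lip and meets the underside
- cap (a joint): opening angle of the spout cap, rad: 0 lies flat on the mouth, 1.57 stands upright, 2.3 is the stop, leaning back over the lid. Starts between 0.8 and 1.25, its raised lip pointing to the bowl's -x. A friction hinge (0.01 N m) keeps it where it is left; slippery plastic. A level push towards the bowl's +x on its lip or underside opens it
- oil_cruet: oil cruet of green glass: slim and tall, 62 mm across, 158 mm to the top of its neck, with a thin bent steel pourer up to 200 mm; loose, 0.42 kg. Origin: centre of its underside, z up. It may stand in any of four places, left or right of the bowl
- pourer_tip (a point): the very end of the oil cruet's pourer, 200 mm above the counter and 10 mm off the cruet's axis
- vinegar_cruet: vinegar cruet of the same green glass: squat, 76 mm across, 133 mm tall with a round glass stopper; loose. Origin: centre of its underside
- pepper_mill: wooden pepper mill, 58 mm across, 168 mm tall; loose. Origin: centre of its underside
- stone_bowl: small grey stoneware bowl, 110 mm across, 50 mm high; loose. Origin: centre of its underside
- scraper: stainless dough scraper lying flat, 110 by 150 mm, up to 21 mm high at its rolled handle; loose. Origin: centre of its underside
- trivet: round grey silicone trivet, 164 mm across, 7 mm thick, flat on the counter. Origin: centre of its underside
- spoon: spoon lying flat, 180 mm long; loose. Origin at its underside
Things that resemble listed ones, but are neither listed nor needed, are in the scene too. Leave any black, blue or pink look-alike of the oil_cruet alone.

How it is judged:
By the outcome, as a careful person would: the job done as asked, in the order asked, and still so for the second after the job is handed in, with the robot touching nothing.
It also fails if it takes over 61 s, if anything falls off the work surface, if the arm or the gripper's body presses on something with over 40 N, if the wrist force passes 120 N, or if a joint passes its speed limit or range.

### The arm

A 6-joint arm with a two-finger parallel gripper is mounted at the origin on the work surface. World frame = base frame: x ahead of the robot, y to its left, z up, the work surface at z = 0. Lengths are in m, angles in rad, forces in N, time in s.
With the tool pointing down it reaches from about 0.35 to 0.975 m from the base axis. Payload 4.9 kg.
Tool frame: the origin (TCP) lies at the very end of the fingers, on their centre line; the grasp point (between the pads) lies 19 mm behind it; z points along the fingers, x is the direction in which the jaws open and shut, and the axes are right-handed (so a half turn about z gives the same grasp; the last joint's range is limited). The gripper opens to 85 mm and grips with 20 to 120 N. Pads are 22 mm wide; open, the fingers measure 114 mm over their backs; the gripper's body (76 mm by 85 mm) begins 54 mm behind the grasp point. The pads swing forward as they close: fully open they stand 13 mm farther back than shut.
Start: joints at [1.14, 0.053, 1.613, -0, 1.476, -0.119], TCP at [0.192, 0.595, 0.203] pointing down, gripper open.
Joint ranges: [-3.01, 3.01], [-1.01, 2.22], [0.06, 2.58], [-1.02, 4.17], [0.09, 2.62], [-3.14, 3.14]. Speed limits (rad/s): [2.57, 2.57, 3.14, 3.14, 3.14, 3.14].

### API

Orientations are given as a rotation vector (axis times angle).
In Python, from station import monitor, imaging, ticket gives the robot as it stands.
- The arm moves only by the tool step_arm, never from a script. Its argument "targets" is one flat list of numbers, 4 for each row, row after row: the shift along the tool's x, y, z in m, then the turn about the tool's z in rad. In form: [tx, ty, tz, roll, tx, ty, tz, roll, ...]. A call has 1 to 12 rows; each row is the pose to reach, as a shift and turn from the pose measured when the call began, along the tool's axes at that moment; what a row does not reach only later rows make up. A row lasts 1/12 s, in which the tool goes at most 41.7 mm and 7.16 degrees, less where a joint would pass 70% of its speed; a pose out of reach is approached as far as the arm can. A call with a gripper value outside its range is refused whole. "grip" is the finger opening in m, from 0 to 0.0854, set as the call begins (left out, the last holds). The fingers move at their own pace and stop on an object; "force" is the grip in N (left out, the last holds). Time passes only in rows, so rows that repeat a pose let the fingers close. It gives the time, the measured TCP pose, the force and the opening at its end, in the units of the state.
- monitor.get_obs(): the state, without advancing time (a new reading comes with each control period).
- imaging.get_image(name): name is "scene" or "top"; returns a dict with "color" (384x512x3 uint8, red, green, blue), "depth" (384x512 float32, m along the optical axis (not along the pixel's ray), 0 where there is no reading), "fov_y" (degrees; the focal length in pixels is half the picture's height over the tangent of half this angle, whatever the lens; pixels are square), "cx", "cy" (the principal point, pixels), "R" (3x3) and "t" (3): a world point X has camera coordinates R X + t. Camera axes: x right, y down, z forward; pixel columns grow to the right and rows downward; lengths in m; the calibration is good to about 2 mm. A picture is of the moment at which its call begins.
- ticket.finish_job(): hands the job in, once; it reports no verdict.
Trained networks look in a picture, given as the dict that the camera call returned (one of the last four; its "shot" number tells which), for a name from the list of things; names that differ only in an ending like _2 or _b are one class to them, and where a whole thing is asked for, a point or a joint stands for the part that bears it (a point fixed in the world has none). Each returns a list of dicts, best first, with "score" (0 to 1); they miss things now and then, are a little off and sometimes report something else, mostly with a low value. They report only what shows in the picture. A call takes as long as a camera call. They do not tell look-alikes from the thing itself.
- imaging.search_frame(name, picture): "uv" ([column, row] in pixels, amid what is visible of it).
- imaging.mark_of(name, picture): "uv" ([column, row] in pixels: a listed point, or the origin of a listed thing).
The state is a dict: "t": time; "q": joint angles; "dq": joint speeds; "effort": joint torques, N m; "tool_pos": TCP position; "tool_rot": TCP orientation; "contact_force": force on the tool from outside, world axes, zero at the start; "wrist_torque": the same for the moment, N m; "opening": finger opening in m.
Only numpy, scipy, OpenCV 4.12 (cv2) and the standard library are available. Lean on these libraries where they do the work, as an engineer would, in place of code of your own. Each camera call takes 0.05 s, during which the arm holds its last target.

## Working session

There is one attempt and no reset: what is moved stays moved. The work goes in short steps, Python scripts to look and compute and a tool call to move; the robot and the scene stay as the last step left them, time stands still between calls to the robot, and variables do not carry over. Pictures are saved under pics/ and viewed, and the job is handed in when it is done.

Besides the shell and the picture viewer there is one more tool, called after "Call:" as name(argument=value, ...) on one line, values as JSON. step_arm: Moves the arm, as the interface text tells. Its arguments: {"type":"object","properties":{"targets":{"type":"array","items":{"type":"number"}},"grip":{"type":"number"},"force":{"type":"number"}},"required":["targets"]}

```bash
mkdir -p pics; ls
cat > h.py <<'E'
import numpy as np, cv2, pickle
from station import monitor, imaging, ticket
def f(p): return p["color"].shape[0]/2/np.tan(np.radians(p["fov_y"])/2)
def ray(p,uv):
    d=np.array([(uv[0]-p["cx"])/f(p),(uv[1]-p["cy"])/f(p),1.]); R=np.array(p["R"]);t=np.array(p["t"])
    return -R.T@t, R.T@d
def atz(p,uv,z):
    o,d=ray(p,uv); return o+d*(z-o[2])/d[2]
def atdepth(p,uv):
    o,d=ray(p,uv); return o+d*p["depth"][int(round(uv[1])),int(round(uv[0]))]
def proj(p,X):
    c=np.array(p["R"])@np.array(X)+np.array(p["t"]); return f(p)*c[:2]/c[2]+[p["cx"],p["cy"]]
def save(p,n): cv2.imwrite("pics/"+n,p["color"][:,:,::-1])
E
python3 - <<'E'
from h import *
o=monitor.get_obs(); print(o)
for n in ("scene","top"):
    p=imaging.get_image(n); save(p,n+"0.png"); pickle.dump(p,open(n+"0.pkl","wb"))
    print(n,p["fov_y"],p["cx"],p["cy"],ray(p,(p["cx"],p["cy"])))
    for k in ["bowl","spout_mouth","cap_hinge","cap_lip","oil_cruet","pourer_tip","vinegar_cruet","pepper_mill"]:
        print(k,[(np.round(d["uv"]).tolist(),round(d["score"],2)) for d in imaging.mark_of(k,p)])
E
```

```text
pics
{'t': 0.0, 'q': array([ 1.13998791e+00,  5.33237062e-02,  1.61430581e+00, -1.64079923e-06,
        1.47600648e+00, -1.19025111e-01]), 'dq': array([-0.00119814,  0.00042559, -0.00118574,  0.00118264, -0.00111041,
       -0.00075309]), 'effort': array([ 1.64240964e-04, -3.93683481e+01, -3.70174563e+01, -1.29290979e-04,
        7.23894249e-03,  5.08069533e-07]), 'tool_pos': array([0.19144838, 0.59423294, 0.20127658]), 'tool_rot': array([ 2.53859705,  1.84901073, -0.00279832]), 'contact_force': array([-0.95647576,  0.81166827, -0.20044865]), 'wrist_torque': array([-0.02833847,  0.0091684 ,  0.01589102]), 'opening': 0.08529151860177349}
scene 42.81916285368554 249.4606934778341 184.58919199320226 (array([1.2463862 , 0.20576652, 1.13811868]), array([-0.54988942, -0.1385513 , -0.82366569]))
bowl [([291.0, 239.0], 0.89), ([175.0, 218.0], 0.66), ([145.0, 168.0], 0.3), ([221.0, 289.0], 0.16)]
spout_mouth [([292.0, 201.0], 0.74), ([295.0, 191.0], 0.67), ([293.0, 181.0], 0.42), ([218.0, 289.0], 0.25)]
cap_hinge [([292.0, 205.0], 0.56)]
cap_lip [([296.0, 181.0], 0.76)]
oil_cruet [([183.0, 142.0], 0.88), ([217.0, 141.0], 0.86), ([189.0, 171.0], 0.84), ([220.0, 195.0], 0.81)]
pourer_tip [([218.0, 151.0], 0.92), ([210.0, 92.0], 0.86), ([174.0, 97.0], 0.69), ([188.0, 130.0], 0.67)]
vinegar_cruet [([148.0, 170.0], 0.89)]
pepper_mill [([174.0, 218.0], 0.77)]
top 47.430263672998976 250.72796450301618 199.20308594016169 (array([0.4905239 , 0.0254505 , 1.10673499]), array([ 0.08434582,  0.02286653, -0.99617413]))
bowl []
spout_mouth [([202.0, 186.0], 0.76)]
cap_hinge [([201.0, 175.0], 0.76)]
cap_lip [([203.0, 184.0], 0.56)]
oil_cruet [([295.0, 220.0], 0.97), ([314.0, 297.0], 0.9), ([332.0, 239.0], 0.85), ([362.0, 280.0], 0.62)]
pourer_tip [([344.0, 243.0], 0.96), ([329.0, 305.0], 0.7), ([376.0, 287.0], 0.69), ([297.0, 214.0], 0.62)]
vinegar_cruet [([389.0, 238.0], 0.75)]
pepper_mill []
```

Run:
```python
import pickle,cv2
for n in ("scene","top"):
    p=pickle.load(open(n+"0.pkl","rb")); im=p["color"][:,:,::-1]
    cv2.imwrite(f"pics/{n}1.png",cv2.resize(im,(800,600),interpolation=3))
im=pickle.load(open("scene0.pkl","rb"))["color"][:,:,::-1]
cv2.imwrite("pics/crop1.png",cv2.resize(im[70:270,120:350],None,fx=3,fy=3,interpolation=2))
im=pickle.load(open("top0.pkl","rb"))["color"][:,:,::-1]
cv2.imwrite("pics/crop2.png",cv2.resize(im[130:330,160:420],None,fx=3,fy=3,interpolation=2))
```

```text
(no output)
```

View pics/scene1.png

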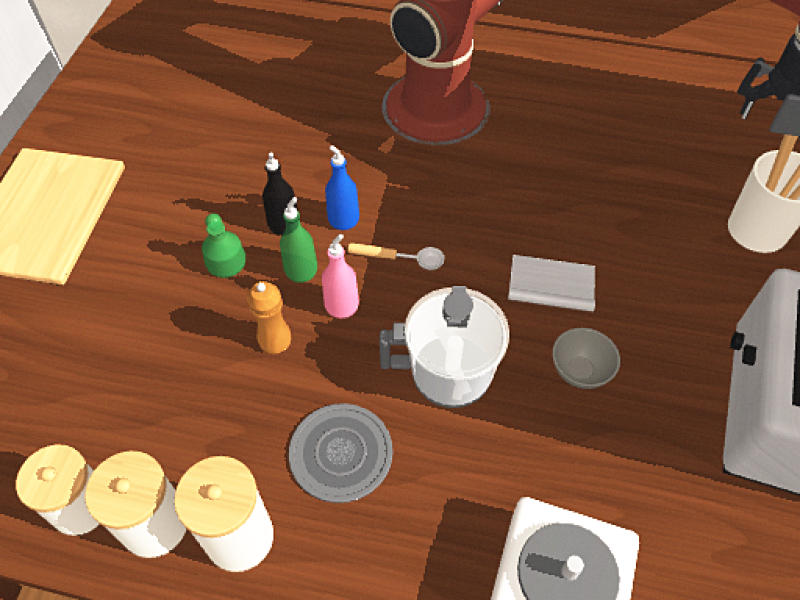

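View pics/top1.png

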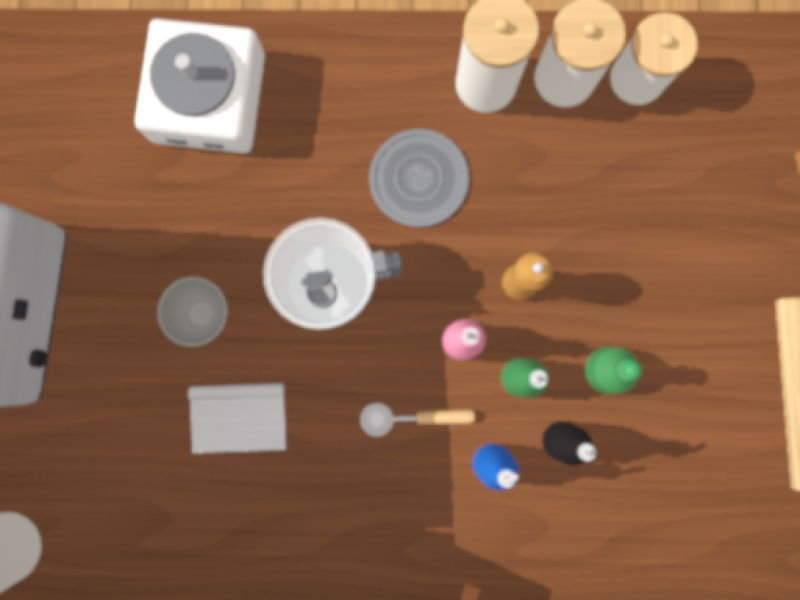

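View pics/crop1.png

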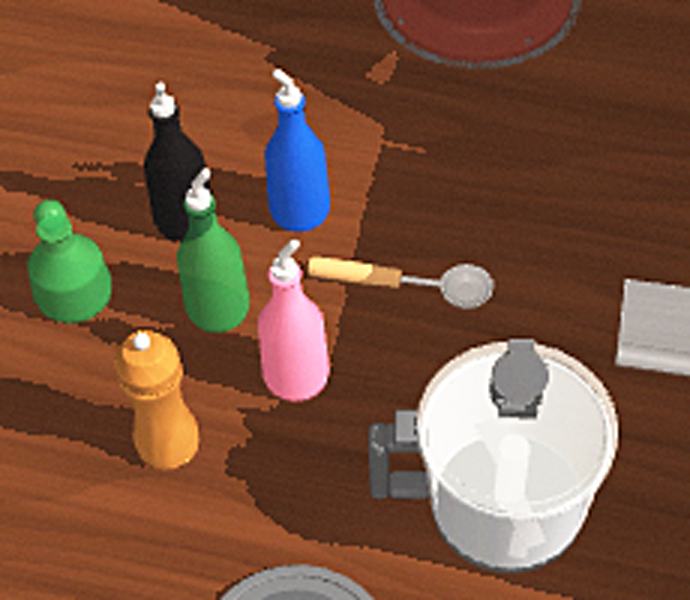

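View pics/crop2.png

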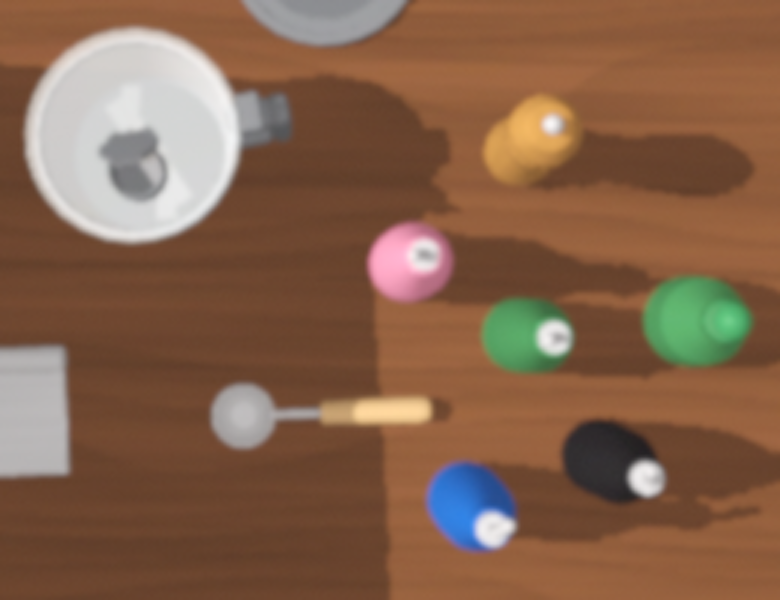

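The scene shows four slim bent-pourer cruets: green (tip near scene (188,127), top (344,243)), pink (scene (218,151)), blue (scene (214,94)) and black (scene (174,97)). The squat green one at scene (148,170) has a round stopper and is the vinegar. The tall green one matches the oil cruet, since the other colours are excluded. Next I'll enlarge it and measure.

Run:
```python
from h import *
P={n:pickle.load(open(n+"0.pkl","rb")) for n in("scene","top")}
c1=cv2.resize(P["scene"]["color"][115:151,170:210],None,fx=10,fy=10,interpolation=0)
c2=cv2.resize(P["top"]["color"][225:261,325:365],None,fx=10,fy=10,interpolation=0)
cv2.imwrite("pics/tip.png",np.hstack([c1,c2])[:,:,::-1])
c1=cv2.resize(P["scene"]["color"][172:217,270:320],None,fx=8,fy=8,interpolation=0)
c2=cv2.resize(P["top"]["color"][160:205,180:230],None,fx=8,fy=8,interpolation=0)
cv2.imwrite("pics/cap.png",np.hstack([c1,c2])[:,:,::-1])
for n,k,uv,z in [("scene","tip",(188,130),.2),("top","tip",(344,243),.2),("scene","mouth",(292,201),.158),("top","mouth",(202,186),.158),("scene","hinge",(292,205),.159),("top","hinge",(201,175),.159),("scene","lip",(296,181),.2),("top","lip",(203,184),.2),("scene","bowl",(291,239),0)]:
    print(n,k,atz(P[n],uv,z).round(4),atdepth(P[n],uv).round(4))
# bowl rim fit from depth: points with z in .128-.145
for n,box in (("scene",(250,330,170,270)),("top",(160,245,130,220))):
    p=P[n]; u,v=np.meshgrid(range(box[0],box[1]),range(box[2],box[3])); d=p["depth"][v,u]
    R=np.array(p["R"]);t=np.array(p["t"]);c=np.stack([(u-p["cx"])/f(p)*d,(v-p["cy"])/f(p)*d,d],-1).reshape(-1,3)
    X=(c-t)@R; s=(d.ravel()>0)
    for a,b in((.125,.142),(.15,.165),(.165,.22)):
        Y=X[s&(X[:,2]>a)&(X[:,2]<b)]; print(n,a,b,len(Y),Y.min(0).round(3) if len(Y) else'',Y.max(0).round(3) if len(Y) else'')
        if len(Y)>20 and a<.15:
            A=np.c_[2*Y[:,:2],np.ones(len(Y))]; r=np.linalg.lstsq(A,(Y[:,:2]**2).sum(1),rcond=None)[0]; print(r[:2],np.sqrt(r[2]+r[0]**2+r[1]**2))
```

```text
scene tip [ 0.4918 -0.1416  0.2   ] [ 0.4843 -0.1451  0.1907]
top tip [ 0.4797 -0.1469  0.2   ] [ 0.4797 -0.1466  0.2019]
scene mouth [0.6156 0.1502 0.158 ] [0.6265 0.1511 0.175 ]
top mouth [0.5984 0.1544 0.158 ] [0.6146 0.1739 0.0149]
scene hinge [0.6273 0.1522 0.159 ] [0.6285 0.1523 0.161 ]
top hinge [0.6225 0.1571 0.159 ] [0.6213 0.1559 0.1676]
scene lip [0.586  0.1516 0.2   ] [4.455e-01 1.400e-01 3.000e-04]
top lip [0.5978 0.1467 0.2   ] [0.5967 0.1455 0.2093]
scene bowl [0.6308 0.1601 0.    ] [0.7053 0.1656 0.1378]
scene 0.125 0.142 2849 [0.55  0.057 0.125] [0.713 0.234 0.142]
[0.63287002 0.1507197 ] 0.05996975228807151
scene 0.15 0.165 71 [0.611 0.13  0.15 ] [0.634 0.168 0.165]
scene 0.165 0.22 303 [0.599 0.129 0.165] [0.63  0.172 0.213]
top 0.125 0.142 3626 [0.547 0.064 0.126] [0.706 0.233 0.142]
[0.624902   0.15181062] 0.05998696357512938
top 0.15 0.165 92 [0.576 0.128 0.15 ] [0.627 0.17  0.165]
top 0.165 0.22 172 [0.594 0.129 0.166] [0.623 0.173 0.212]
```

View pics/tip.png

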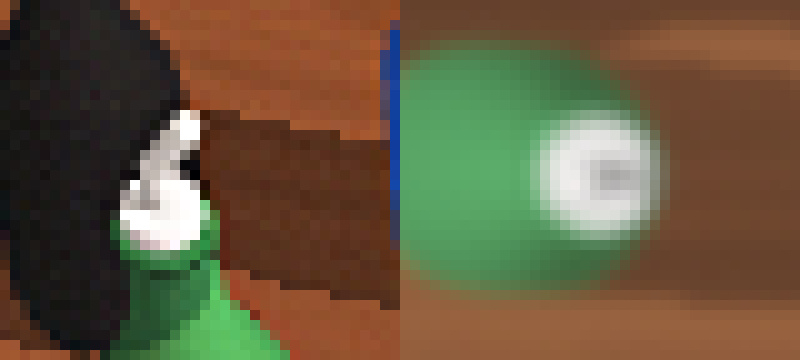

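View pics/cap.png

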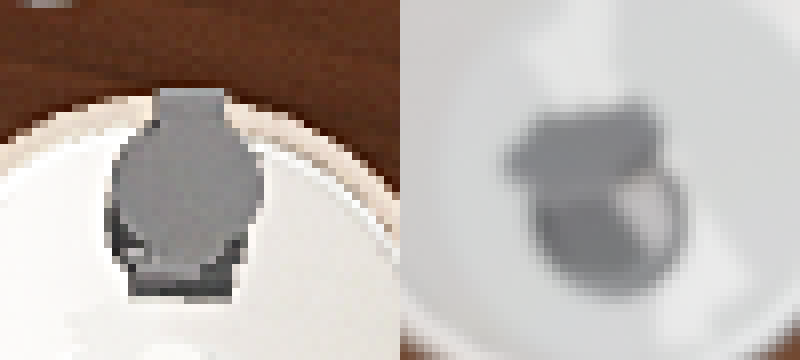

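Run:
```python
from h import *
from scipy.optimize import least_squares
P={n:pickle.load(open(n+"0.pkl","rb")) for n in("scene","top")}
def tri(a,b):
    X=least_squares(lambda X:np.r_[proj(P["scene"],X)-a,proj(P["top"],X)-b],[.6,.1,.15]); return X.x.round(4),X.fun.round(1)
print("tip z.2 scene",atz(P["scene"],(188.4,126.5),.2),atz(P["top"],(345.5,242.5),.2),tri((188.4,126.5),(345.5,242.5)))
for n,box in (("scene",(180,197,120,142)),("top",(335,355,232,252))):
    p=P[n]; u,v=np.meshgrid(range(box[0],box[1]),range(box[2],box[3]));
    L=np.array([np.r_[atdepth(p,(a,b)),a,b] for a,b in zip(u.ravel(),v.ravel())]); 
    L=L[(L[:,2]>.15)]; L=L[np.argsort(-L[:,2])]; print(n,L[:14].round(3).tolist()); s=L[:,2]>.15; print("neck mean",L[:,:2].mean(0))
print("mouth top",atz(P["top"],(206.2,187.5),.158))
for n,box in (("scene",(245,330,170,270)),("top",(160,245,130,220))):
    p=P[n]; u,v=np.meshgrid(range(box[0],box[1]),range(box[2],box[3])); d=p["depth"][v,u]
    R=np.array(p["R"]);t=np.array(p["t"]);c=np.stack([(u-p["cx"])/f(p)*d,(v-p["cy"])/f(p)*d,d],-1).reshape(-1,3)
    X=(c-t)@R; Y=X[(d.ravel()>0)&(X[:,2]>.126)&(X[:,2]<.144)]
    # outer edge by angle bins
    c=np.array([.63,.152])
    for _ in range(8):
        e=Y[:,:2]-c; a=np.arctan2(e[:,1],e[:,0]); r=np.hypot(*e.T)
        ok=(r<.088); bins=((a+np.pi)/(2*np.pi)*36).astype(int); E=[]
        for b in range(36):
            s=ok&(bins==b)
            if s.sum()>5: E.append(Y[s][np.argsort(-r[s])[:2]].mean(0))
        E=np.array(E); c=least_squares(lambda c:np.hypot(*(E[:,:2]-c).T)-.0795,c,loss="soft_l1",f_scale=.002).x
    print(n,c,len(E),(np.hypot(*(E[:,:2]-c).T)).round(3), E[:,2].mean())
    C=X[(d.ravel()>0)&(X[:,2]>.164)&(X[:,2]<.23)&(np.hypot(X[:,0]-.61,X[:,1]-.15)<.05)]
    m=C.mean(0); U,S,V=np.linalg.svd(C-m); print("cap plane",m,V[2],S, "n",len(C),"top pts",C[np.argsort(-C[:,2])[:8]].mean(0))
```

```text
tip z.2 scene [ 0.48036342 -0.14413102  0.2       ] [ 0.48073396 -0.14999359  0.2       ] (array([ 0.4802, -0.1479,  0.1994]), array([-1.4, -0.1, -1.1,  0.3]))
scene [[1.246, 0.206, 1.138, 183.0, 134.0], [0.482, -0.144, 0.204, 188.0, 126.0], [0.481, -0.142, 0.203, 189.0, 126.0], [0.483, -0.141, 0.202, 189.0, 127.0], [0.487, -0.143, 0.202, 188.0, 128.0], [0.486, -0.141, 0.201, 189.0, 128.0], [0.483, -0.147, 0.2, 187.0, 127.0], [0.482, -0.145, 0.2, 188.0, 127.0], [0.485, -0.149, 0.198, 186.0, 128.0], [0.486, -0.144, 0.197, 188.0, 129.0], [0.487, -0.149, 0.197, 186.0, 129.0], [0.488, -0.146, 0.195, 187.0, 130.0], [0.481, -0.148, 0.194, 187.0, 128.0], [0.484, -0.147, 0.194, 187.0, 129.0]]
neck mean [ 0.49444174 -0.1479518 ]
top [[0.48, -0.142, 0.202, 342.0, 243.0], [0.48, -0.147, 0.202, 344.0, 243.0], [0.482, -0.145, 0.202, 343.0, 242.0], [0.482, -0.147, 0.202, 344.0, 242.0], [0.48, -0.145, 0.201, 343.0, 243.0], [0.478, -0.145, 0.2, 343.0, 244.0], [0.476, -0.145, 0.2, 343.0, 245.0], [0.482, -0.143, 0.2, 342.0, 242.0], [0.478, -0.147, 0.199, 344.0, 244.0], [0.482, -0.141, 0.199, 341.0, 24
[... 404 characters left out ...]
 0.08  0.08
 0.08  0.08  0.08  0.08  0.079 0.081 0.081 0.081 0.082 0.082 0.081] 0.13602628546774337
cap plane [0.61448019 0.1506377  0.18699568] [0.83204747 0.18927453 0.52141361] [0.24036186 0.18789466 0.03469687] n 305 top pts [0.60101097 0.14970993 0.21126188]
top [0.62649387 0.15360717] 36 [0.08  0.08  0.08  0.08  0.079 0.079 0.079 0.079 0.079 0.088 0.087 0.087
 0.079 0.079 0.079 0.079 0.08  0.08  0.08  0.079 0.08  0.08  0.08  0.08
 0.08  0.08  0.08  0.079 0.081 0.081 0.08  0.079 0.08  0.08  0.08  0.08 ] 0.13418138219328202
cap plane [0.60937634 0.14993508 0.18837617] [-0.83176103 -0.16500286 -0.53004494] [0.18627934 0.14352077 0.01751879] n 173 top pts [0.5963796  0.14905057 0.20964188]
```

```bash
cat >> h.py <<'E'
from scipy.spatial.transform import Rotation as Ro
def cloud(p):
    u,v=np.meshgrid(range(p["depth"].shape[1]),range(p["depth"].shape[0])); d=p["depth"]
    c=np.stack([(u-p["cx"])/f(p)*d,(v-p["cy"])/f(p)*d,d],-1); X=(c-np.array(p["t"]))@np.array(p["R"]); X[d==0]=np.nan; return X
def totool(pt,o=None):
    o=o or monitor.get_obs(); return Ro.from_rotvec(o["tool_rot"]).as_matrix().T@(np.array(pt)-o["tool_pos"])
E
python3 - <<'E'
from h import *
P={n:pickle.load(open(n+"0.pkl","rb")) for n in("scene","top")}
for n,c in(("scene",(.631,.1535)),("top",(.6265,.1535))):
    X=cloud(P[n]).reshape(-1,3); e=X[:,:2]-c; r=np.hypot(*e.T); s=(r>.1)&(r<.122)&(X[:,2]>.03)&(X[:,2]<.13)&(e[:,1]<0)
    m=e[s].mean(0); print(n,s.sum(),"yaw",np.arctan2(m[1],m[0])+np.pi/2, e[s].min(0),e[s].max(0))
X=cloud(P["scene"])
for a in [(490,128),(500,95),(510,90),(480,100),(485,50),(505,50)]: print(a,X[a[1],a[0]].round(3))
print(np.nanmax(X[60:170,465:512].reshape(-1,3),0),np.nanmin(X[60:170,465:512].reshape(-1,3),0))
o=monitor.get_obs();print(Ro.from_rotvec(o["tool_rot"]).as_matrix().round(3))
E
```

```text
scene 185 yaw 0.2677351795054348 [ 0.00995925 -0.11573203] [ 0.03844811 -0.09503781]
top 115 yaw 0.17727699421190857 [ 0.00977495 -0.11624918] [ 0.03640737 -0.09543087]
(490, 128) [0.252 0.625 0.133]
(500, 95) [0.215 0.619 0.219]
(510, 90) [-0.061  0.749  0.   ]
(480, 100) [0.006 0.654 0.   ]
(485, 50) [-0.242  0.678  0.001]
(505, 50) [0.225 0.572 0.365]
[0.29795611 0.75245878 0.33316687] [-0.1945875   0.52709114 -0.00692338]
[[ 0.307  0.952  0.   ]
 [ 0.952 -0.307  0.   ]
 [ 0.     0.    -1.   ]]
```

Run:
```python
from h import *
p=pickle.load(open("scene0.pkl","rb")); 
cv2.imwrite("pics/crock.png",cv2.resize(p["color"][0:180,412:512,::-1],None,fx=4,fy=3.3,interpolation=2))
X=cloud(p)
for v in range(20,170,6):print(v,[tuple((X[v,u]*100).round().tolist()) for u in range(472,512,6)])
t=pickle.load(open("top0.pkl","rb"));T=cloud(t);print([T[v,5].round(3).tolist() for v in(335,350,365)])
```

```text
20 [(-40.0, 64.0, 0.0), (-40.0, 66.0, 0.0), (-41.0, 68.0, 0.0), (-42.0, 70.0, -0.0), (-42.0, 72.0, 0.0), (-43.0, 74.0, 0.0), (-43.0, 76.0, -0.0)]
26 [(-36.0, 64.0, 0.0), (-37.0, 66.0, 0.0), (-37.0, 68.0, 0.0), (-38.0, 70.0, 0.0), (-38.0, 72.0, 0.0), (-40.0, 74.0, -0.0), (19.0, 56.0, 41.0)]
32 [(-32.0, 63.0, 1.0), (-33.0, 66.0, 0.0), (-35.0, 68.0, -0.0), (-34.0, 70.0, 0.0), (-35.0, 72.0, -0.0), (19.0, 56.0, 39.0), (21.0, 56.0, 41.0)]
38 [(-31.0, 64.0, -1.0), (-31.0, 66.0, -1.0), (17.0, 53.0, 35.0), (-31.0, 70.0, 0.0), (-31.0, 72.0, 1.0), (20.0, 56.0, 38.0), (21.0, 57.0, 39.0)]
44 [(-26.0, 63.0, 0.0), (-27.0, 66.0, -0.0), (18.0, 53.0, 34.0), (18.0, 55.0, 34.0), (19.0, 56.0, 35.0), (21.0, 56.0, 37.0), (22.0, 57.0, 38.0)]
50 [(-23.0, 63.0, 0.0), (19.0, 53.0, 33.0), (-24.0, 67.0, -0.0), (-25.0, 70.0, -0.0), (19.0, 56.0, 34.0), (20.0, 57.0, 34.0), (22.0, 58.0, 37.0)]
56 [(-20.0, 63.0, 0.0), (18.0, 53.0, 30.0), (17.0, 55.0, 30.0), (19.0, 56.0, 31.0), (20.0, 57.0, 33.0), (21.0, 58.0, 34.0), (20.0, 59.0, 33.0)]
62 [(nan, nan, nan), (19.0, 54.0, 29.0), (19.0, 55.0, 29.0), (-18.0, 69.0, 0.0), (
[... 1824 characters left out ...]
6.0, 64.0, 10.0), (26.0, 65.0, 10.0), (26.0, 67.0, 10.0), (25.0, 68.0, 10.0)]
146 [(23.0, 62.0, 3.0), (24.0, 63.0, 5.0), (25.0, 64.0, 6.0), (26.0, 65.0, 7.0), (26.0, 66.0, 8.0), (25.0, 68.0, 7.0), (24.0, 70.0, 7.0)]
152 [(24.0, 62.0, 1.0), (25.0, 63.0, 3.0), (25.0, 65.0, 4.0), (26.0, 66.0, 4.0), (25.0, 67.0, 4.0), (25.0, 69.0, 4.0), (21.0, 73.0, 0.0)]
158 [(25.0, 63.0, -0.0), (25.0, 64.0, 0.0), (26.0, 65.0, 1.0), (nan, nan, nan), (25.0, 69.0, 2.0), (23.0, 71.0, -0.0), (23.0, 73.0, 0.0)]
164 [(28.0, 62.0, 0.0), (27.0, 64.0, -0.0), (27.0, 66.0, 0.0), (26.0, 67.0, 0.0), (26.0, 69.0, 0.0), (26.0, 71.0, 0.0), (25.0, 73.0, 0.0)]
[[0.246, 0.631, 0.053], [0.222, 0.606, 0.093], [0.189, 0.603, 0.094]]
```

View pics/crock.png

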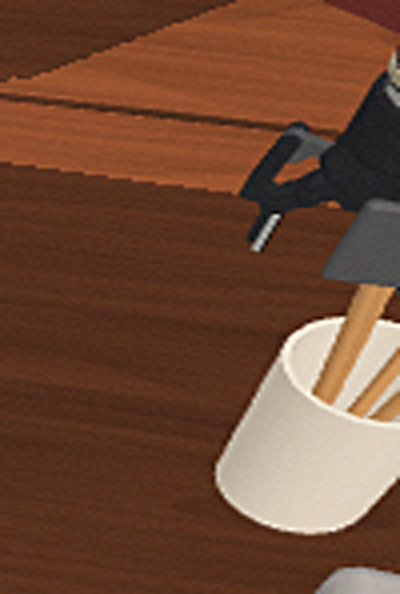

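The gripper starts right beside a crock of utensils (axis about (0.205, 0.66)), with a spatula in front of it. I'll rise straight up first, gently.

Call:
step_arm(targets=[0,0,-0.01,0,0,0,-0.025,0,0,0,-0.045,0,0,0,-0.07,0,0,0,-0.1,0,0,0,-0.13,0,0,0,-0.16,0,0,0,-0.18,0,0,0,-0.18,0])

```text
t: 1.65
tool_pos: [0.1924, 0.5964, 0.3918]
tool_rot: [-2.534, -1.846, -0.018]
contact_force: [0.5, 0.7, 0.6]
opening: 0.0853
```

Call:
step_arm(targets=[-0.01,0.014,0,-0.03,-0.03,0.04,0,-0.08,-0.051,0.069,0,-0.13,-0.073,0.098,0,-0.18,-0.095,0.127,0,-0.23,-0.117,0.157,0,-0.28,-0.139,0.187,0,-0.33,-0.161,0.217,0,-0.38,-0.184,0.247,0,-0.43,-0.206,0.277,0,-0.48,-0.225,0.303,0,-0.53,-0.225,0.303,0,-0.53], grip=0, force=30)

```text
t: 2.65
tool_pos: [0.4142, 0.2853, 0.3893]
tool_rot: [-1.972, -2.444, -0.018]
contact_force: [0.2, 0.2, -0.3]
opening: -0.0003
```

Run:
```python
from h import *
o=monitor.get_obs();print(o["t"],o["tool_pos"],o["opening"],Ro.from_rotvec(o["tool_rot"]).as_matrix().round(3),totool([.525,.130,.28],o))
```

```text
2.65 [0.41417611 0.28532797 0.38926087] -0.00025187543037274795 [[-0.211  0.977  0.006]
 [ 0.977  0.211  0.01 ]
 [ 0.008  0.008 -1.   ]] [-0.17614205  0.07457975  0.10843656]
```

Call:
step_arm(targets=[-0.02,0.01,0.01,0,-0.05,0.02,0.025,0,-0.08,0.034,0.05,0,-0.11,0.047,0.07,0,-0.14,0.06,0.09,0,-0.165,0.07,0.105,0,-0.176,0.0745,0.109,0,-0.176,0.0745,0.14,0,-0.176,0.0745,0.17,0,-0.176,0.0745,0.195,0,-0.176,0.0745,0.202,0,-0.176,0.0745,0.202,0])

```text
t: 3.65
tool_pos: [0.5239, 0.1316, 0.1844]
tool_rot: [-1.969, -2.442, -0.014]
contact_force: [1.2, 0.7, -0.3]
opening: 0.0002
```

Run:
```python
from h import *
o=monitor.get_obs();print(o["t"],o["tool_pos"],o["contact_force"],Ro.from_rotvec(o["tool_rot"]).as_matrix().round(3))
print(totool([.623,.152,.185],o))
out=[]
for n in ("scene","top"):
    p=imaging.get_image(n); pickle.dump(p,open(n+"1.pkl","wb"))
    u=proj(p,o["tool_pos"]); h=proj(p,[.623,.152,.159]); print(n,u,h)
    c=np.array(h).astype(int); x0=max(c[0]-50,0);y0=max(c[1]-45,0)
    out.append(cv2.resize(p["color"][y0:y0+75,x0:x0+80,::-1].copy(),(400,375),interpolation=2)[:375])
cv2.imwrite("pics/pre.png",np.hstack(out))
```

```text
3.65 [0.52385387 0.13162089 0.18439903] [ 1.19171152  0.71711276 -0.34298065] [[-0.212  0.977  0.002]
 [ 0.977  0.212  0.01 ]
 [ 0.009  0.004 -1.   ]]
[-0.00109     0.10121458 -0.00020949]
scene [292.00423696 162.78423439] [292.22916703 203.48327457]
top [210.20082467 219.73386877] [203.32211839 174.79429986]
```

View pics/pre.png

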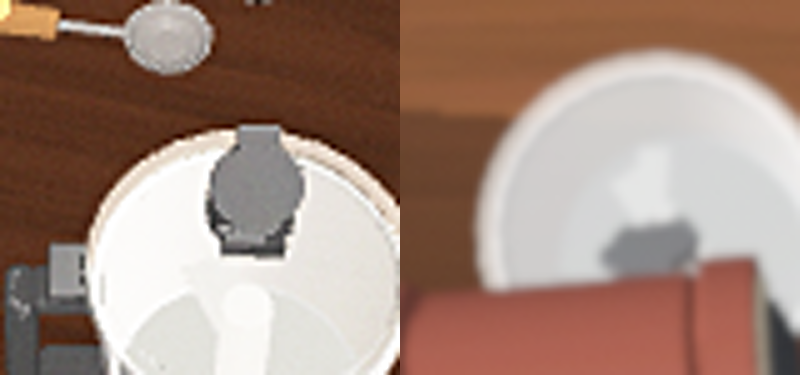

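Run:
```python
from h import *
p=pickle.load(open("scene1.pkl","rb"));c=p["color"][105:205,240:360,::-1]
cv2.imwrite("pics/pre2.png",cv2.resize(c,None,fx=6,fy=6,interpolation=0))
X=cloud(p)
for v in range(140,164,2):print(v,[tuple((X[v,u]*1000).round().tolist()) for u in range(288,302,3)])
```

```text
140 [(545.0, 120.0, 293.0), (544.0, 126.0, 293.0), (300.0, 108.0, 3.0), (537.0, 139.0, 289.0), (539.0, 146.0, 292.0)]
142 [(544.0, 120.0, 284.0), (543.0, 127.0, 285.0), (514.0, 130.0, 252.0), (541.0, 140.0, 286.0), (540.0, 146.0, 287.0)]
144 [(538.0, 120.0, 271.0), (536.0, 126.0, 270.0), (522.0, 132.0, 254.0), (535.0, 140.0, 272.0), (533.0, 146.0, 271.0)]
146 [(536.0, 120.0, 261.0), (537.0, 127.0, 263.0), (528.0, 133.0, 255.0), (535.0, 140.0, 265.0), (533.0, 147.0, 264.0)]
148 [(533.0, 120.0, 249.0), (539.0, 127.0, 259.0), (532.0, 134.0, 252.0), (537.0, 141.0, 260.0), (329.0, 131.0, 5.0)]
150 [(535.0, 121.0, 245.0), (539.0, 128.0, 252.0), (535.0, 134.0, 248.0), (530.0, 141.0, 245.0), (333.0, 132.0, 1.0)]
152 [(532.0, 121.0, 234.0), (536.0, 128.0, 240.0), (537.0, 135.0, 244.0), (530.0, 141.0, 237.0), (342.0, 133.0, 2.0)]
154 [(531.0, 121.0, 225.0), (536.0, 128.0, 233.0), (534.0, 135.0, 233.0), (529.0, 142.0, 229.0), (347.0, 134.0, -0.0)]
156 [(365.0, 102.0, 4.0), (538.0, 129.0, 228.0), (535.0, 136.0, 227.0), (358.0, 127.0, 2.0), (356.0, 136.0, 2.0)]
158 [(367.0, 102.0, -4.0), (368.0, 111.0, 1.0), (369.0, 120.0, 5.0), (363.0, 128.0, -0.0), (366.0, 137.0, 6.0)]
160 [(379.0, 104.0, 3.0), (375.0, 113.0, -0.0), (379.0, 122.0, 8.0), (371.0, 130.0, 0.0), (370.0, 138.0, 1.0)]
162 [(384.0, 105.0, -0.0), (382.0, 114.0, 0.0), (378.0, 122.0, -3.0), (378.0, 131.0, 0.0), (379.0, 140.0, 3.0)]
```

View pics/pre2.png

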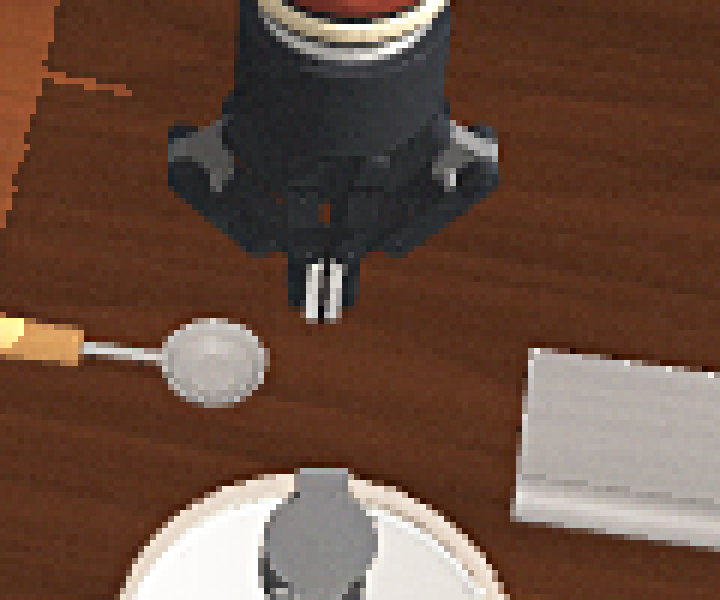

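Run:
```python
from h import *
p=pickle.load(open("scene0.pkl","rb"))
print(proj(p,[.179,.5535,.214]),proj(p,[.179,.5535,.25]))
X=cloud(p)
for v in range(60,80,2):print(v,[tuple((X[v,u]*1000).round().tolist()) for u in range(474,484,1)])
o=monitor.get_obs();print(o["t"],o["tool_pos"],o["q"])
p=imaging.get_image("scene");X=cloud(p)
for v in range(148,168,2):print(v,[tuple((X[v,u]*1000).round().tolist()) for u in range(290,298,3)])
```

```text
[472.86006406  83.01232936] [477.92754145  72.77284871]
60 [(186.0, 528.0, 294.0), (179.0, 532.0, 289.0), (178.0, 535.0, 288.0), (181.0, 536.0, 291.0), (185.0, 537.0, 295.0), (187.0, 539.0, 297.0), (188.0, 541.0, 298.0), (189.0, 543.0, 299.0), (189.0, 545.0, 300.0), (189.0, 547.0, 300.0)]
62 [(-173.0, 640.0, -0.0), (-169.0, 642.0, 3.0), (-173.0, 646.0, 1.0), (183.0, 538.0, 287.0), (188.0, 539.0, 291.0), (183.0, 542.0, 288.0), (188.0, 543.0, 292.0), (185.0, 546.0, 290.0), (188.0, 548.0, 293.0), (191.0, 549.0, 295.0)]
64 [(-158.0, 638.0, 4.0), (-161.0, 642.0, 2.0), (-164.0, 646.0, 0.0), (183.0, 540.0, 280.0), (183.0, 542.0, 281.0), (186.0, 544.0, 284.0), (190.0, 545.0, 288.0), (189.0, 548.0, 287.0), (191.0, 549.0, 289.0), (-165.0, 668.0, 4.0)]
66 [(-145.0, 637.0, 6.0), (-153.0, 643.0, -0.0), (180.0, 541.0, 271.0), (184.0, 542.0, 275.0), (184.0, 544.0, 275.0), (188.0, 545.0, 280.0), (189.0, 547.0, 280.0), (189.0, 550.0, 281.0), (-154.0, 664.0, 4.0), (-167.0, 672.0, -7.0)]
68 [(-139.0, 638.0, 2.0), (185.0, 539.0, 268.0), (182.0, 543.0, 266.0), (186.0, 544.0, 271.0), (188.0, 545.0, 272.0)
[... 1369 characters left out ...]
0, 125.0, 258.0), (538.0, 132.0, 259.0), (539.0, 139.0, 262.0)]
150 [(535.0, 125.0, 246.0), (540.0, 133.0, 254.0), (534.0, 139.0, 249.0)]
152 [(536.0, 126.0, 240.0), (540.0, 133.0, 247.0), (535.0, 139.0, 242.0)]
154 [(538.0, 126.0, 235.0), (537.0, 133.0, 236.0), (536.0, 140.0, 237.0)]
156 [(363.0, 107.0, 2.0), (536.0, 134.0, 226.0), (537.0, 141.0, 230.0)]
158 [(373.0, 109.0, 6.0), (366.0, 117.0, 0.0), (367.0, 126.0, 4.0)]
160 [(378.0, 110.0, 4.0), (375.0, 118.0, 1.0), (371.0, 127.0, -1.0)]
162 [(384.0, 111.0, 2.0), (384.0, 120.0, 4.0), (384.0, 129.0, 6.0)]
164 [(394.0, 113.0, 6.0), (387.0, 121.0, -1.0), (389.0, 130.0, 4.0)]
166 [(400.0, 114.0, 4.0), (402.0, 123.0, 10.0), (396.0, 131.0, 4.0)]
```

The cameras put the fingertips about 36 mm higher than the reported TCP does. In both pictures the x and y agree, but the z doesn't. A short advance at reported z = 0.185 will settle it: if the report is right the cap moves, and if the cameras are right the tip passes just above the lip. Neither case does harm.

Call:
step_arm(targets=[0,0.015,0,0,0,0.03,0,0,0,0.04,0,0,0,0.046,0,0,0,0.05,0,0,0,0.054,0,0,0,0.058,0,0,0,0.062,0,0,0,0.066,0,0,0,0.07,0,0,0,0.072,0,0,0,0.072,0,0])

```text
t: 4.8
tool_pos: [0.5974, 0.147, 0.19]
tool_rot: [1.971, 2.444, 0.023]
contact_force: [0.1, -0.6, 0.2]
opening: 0.0
```

```bash
cat > look.py <<'E'
from h import *
import sys
o=monitor.get_obs();print(o["t"],o["tool_pos"],o["contact_force"])
p=imaging.get_image("scene"); pickle.dump(p,open(sys.argv[1]+".pkl","wb"))
b=[int(a) for a in sys.argv[2:6]] if len(sys.argv)>2 else [110,235,220,360]
c=p["color"][b[0]:b[1],b[2]:b[3],::-1]; s=min(800/c.shape[1],600/c.shape[0])
cv2.imwrite(f"pics/{sys.argv[1]}.png",cv2.resize(c,None,fx=s,fy=s,interpolation=2))
E
python3 look.py push1
```

```text
4.8 [0.59741235 0.14696108 0.1900332 ] [ 0.0993133  -0.6114384   0.19276745]
```

View pics/push1.png

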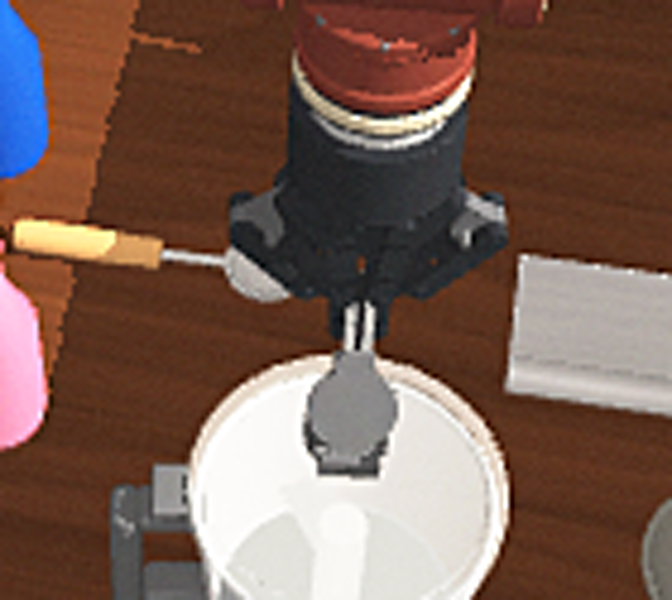

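```bash
cat > capfit.py <<'E'
from h import *
import sys
for n in ["scene0"]+sys.argv[1:]:
    p=pickle.load(open(n+".pkl","rb"));X=cloud(p); C=p["color"].astype(int)
    # grey cap pixels
    s=(abs(C[...,0]-C[...,2])<18)&(C[...,0]>80)&(C[...,0]<160)&(X[...,2]>.165)&(X[...,2]<.225)&(np.hypot(X[...,0]-.62,X[...,1]-.152)<.06)
    Y=X[s]; m=np.median(Y,0)
    for _ in range(4):
        U,S,V=np.linalg.svd(Y-Y.mean(0),full_matrices=False); nn=V[2]*np.sign(V[2][0]); r=(Y-Y.mean(0))@nn; Y=Y[abs(r)<.004]
    print(n,len(Y),"mean",Y.mean(0).round(4),"n",nn.round(3),"angle",np.arctan2(np.hypot(nn[0],nn[1]),nn[2]),"top z",np.sort(Y[:,2])[-5:].mean().round(4), Y[np.argsort(Y[:,2])[-8:]].mean(0).round(4))
E
python3 capfit.py push1
python3 - <<'E'
from h import *
p=pickle.load(open("push1.pkl","rb"));X=cloud(p)
for v in range(168,192,2):print(v,[tuple((X[v,u]*1000).round().tolist()) for u in range(286,302,3)])
E
```

```text
scene0 267 mean [0.6149 0.1506 0.1865] n [0.827 0.189 0.529] angle 1.0132698456725624 top z 0.2102 [0.6025 0.148  0.2098]
push1 272 mean [0.6147 0.1504 0.187 ] n [0.851 0.171 0.496] angle 1.052062525708255 top z 0.2114 [0.6028 0.1466 0.2108]
168 [(608.0, 128.0, 274.0), (617.0, 136.0, 287.0), (614.0, 142.0, 284.0), (591.0, 146.0, 256.0), (613.0, 155.0, 288.0), (611.0, 161.0, 287.0)]
170 [(615.0, 130.0, 275.0), (611.0, 136.0, 271.0), (612.0, 142.0, 275.0), (nan, nan, nan), (605.0, 155.0, 269.0), (606.0, 161.0, 273.0)]
172 [(423.0, 107.0, 4.0), (613.0, 136.0, 267.0), (612.0, 143.0, 268.0), (607.0, 149.0, 263.0), (610.0, 156.0, 269.0), (604.0, 162.0, 264.0)]
174 [(431.0, 108.0, 5.0), (607.0, 136.0, 252.0), (609.0, 143.0, 257.0), (607.0, 149.0, 255.0), (603.0, 156.0, 252.0), (420.0, 150.0, 3.0)]
176 [(438.0, 110.0, 5.0), (609.0, 137.0, 246.0), (608.0, 143.0, 248.0), (606.0, 150.0, 247.0), (602.0, 156.0, 244.0), (427.0, 151.0, 3.0)]
178 [(438.0, 110.0, -4.0), (607.0, 137.0, 236.0), (610.0, 144.0, 243.0), (609.0, 150.0, 243.0), (604.0, 157.0, 239.0), (432.0, 152.0, -0.0)]
180 [(448.0, 112.0, 0.0), (607.0, 137.0, 228.0), (610.0, 144.0, 235.0), (608.0, 151.0, 234.0), (603.0, 157.0, 229.0), (440.0, 153.0, 2.0)]
182 [(458.0, 113.0, 4.0), (452.0, 121.0, -2.0), (611.0, 145.0, 229.0), (608.0, 151.0, 227.0), (451.0, 146.0, 5.0), (450.0, 155.0, 6.0)]
184 [(558.0, 126.0, 140.0), (556.0, 133.0, 139.0), (603.0, 145.0, 209.0), (598.0, 151.0, 204.0), (551.0, 155.0, 139.0), (452.0, 156.0, -1.0)]
186 [(562.0, 127.0, 137.0), (604.0, 138.0, 201.0), (604.0, 145.0, 203.0), (605.0, 152.0, 206.0), (556.0, 155.0, 138.0), (554.0, 163.0, 138.0)]
188 [(568.0, 128.0, 136.0), (607.0, 139.0, 197.0), (608.0, 146.0, 201.0), (606.0, 153.0, 201.0), (604.0, 160.0, 200.0), (562.0, 164.0, 140.0)]
190 [(612.0, 133.0, 193.0), (611.0, 140.0, 194.0), (612.0, 147.0, 198.0), (607.0, 153.0, 194.0), (609.0, 160.0, 198.0), (606.0, 167.0, 197.0)]
```

Run:
```python
from h import *
p=pickle.load(open("scene1.pkl","rb"))
for r in (157.5,158.5):
    o,d=ray(p,(293.8,r)); 
    for x in(.524,.530,.535): print(r,x,(o+d*(x-o[0])/d[0]).round(4))
g=p["color"][150:164,288:301].sum(-1)//3
print(g)
```

```text
157.5 0.524 [0.524  0.1347 0.2065]
157.5 0.53 [0.53   0.1352 0.2142]
157.5 0.535 [0.535  0.1357 0.2207]
158.5 0.524 [0.524  0.1349 0.2026]
158.5 0.53 [0.53   0.1355 0.2104]
158.5 0.535 [0.535  0.136  0.2169]
[[ 35  34  27 141 219 111  11 189 215  69  33  42  63]
 [ 33  31  28 165 211  99  53 212 215  23  40  48  59]
 [ 42  35  32 199 211 101  56 217 216  31  43  54  57]
 [ 40  35  31 196 212  56  56 203 172  35  44  53  53]
 [ 35  33  30 218 200  45  58 216 165  27  38  49  55]
 [ 42  27  50 217 209  48 111 205 166  24  37  50  55]
 [ 48  43  61 220 213   8 113 206 126  39  48  51  53]
 [ 56  52  89 228 211  13 173 212 127  44  51  55  52]
 [ 55  57  54 114 110  22  77 111  73  50  57  55  51]
 [ 55  56  49  53  59  48  57  54  58  58  59  61  54]
 [ 56  57  55  47  58  53  55  54  59  58  56  57  59]
 [ 60  61  59  59  59  59  56  60  56  59  56  58  55]
 [ 60  62  62  60  60  57  55  59  60  58  56  62  59]
 [ 60  64  61  60  62  58  61  62  62  56  61  59  57]]
```

The cap didn't move. The finger face at x≈0.609 is past the lip at x≈0.603 and shows above it, so the cameras are right: the true tip is about 30 mm higher than reported. I'll back off, lower and look again.

Call:
step_arm(targets=[0,-0.015,0,0,0,-0.035,0,0,0,-0.05,0,0,0,-0.06,0,0,0,-0.06,0.01,0,0,-0.06,0.022,0,0,-0.06,0.032,0,0,-0.06,0.034,0,0,-0.06,0.034,0])

```text
t: 5.6
tool_pos: [0.5381, 0.1345, 0.1529]
tool_rot: [-1.971, -2.444, -0.018]
contact_force: [-0.2, 0.4, -0.8]
opening: -0.0003
```

```bash
python3 look.py push2
python3 - <<'E'
from h import *
o=monitor.get_obs(); print(o["tool_pos"],totool([.623,.152,.155],o))
p=pickle.load(open("push2.pkl","rb"));X=cloud(p)
for v in range(158,184,2):print(v,[tuple((X[v,u]*1000).round().tolist()) for u in range(287,302,3)])
E
```

```text
5.6 [0.53807307 0.13447699 0.15290932] [-0.23464138  0.43266693 -0.83067978]
[0.53867257 0.13455489 0.15401288] [-0.00081555  0.08611468 -0.00013791]
158 [(548.0, 121.0, 230.0), (552.0, 129.0, 238.0), (540.0, 134.0, 225.0), (548.0, 142.0, 236.0), (549.0, 149.0, 240.0)]
160 [(549.0, 122.0, 225.0), (553.0, 129.0, 232.0), (544.0, 135.0, 222.0), (548.0, 143.0, 230.0), (549.0, 150.0, 233.0)]
162 [(542.0, 121.0, 208.0), (546.0, 129.0, 215.0), (550.0, 136.0, 222.0), (544.0, 143.0, 216.0), (378.0, 137.0, 2.0)]
164 [(546.0, 122.0, 206.0), (549.0, 130.0, 212.0), (552.0, 137.0, 217.0), (546.0, 144.0, 211.0), (384.0, 138.0, -1.0)]
166 [(548.0, 123.0, 200.0), (551.0, 130.0, 206.0), (550.0, 137.0, 208.0), (543.0, 144.0, 199.0), (393.0, 139.0, 3.0)]
168 [(408.0, 107.0, 3.0), (551.0, 131.0, 198.0), (546.0, 138.0, 194.0), (543.0, 144.0, 193.0), (398.0, 140.0, -0.0)]
170 [(416.0, 108.0, 4.0), (548.0, 131.0, 186.0), (550.0, 138.0, 192.0), (412.0, 134.0, 7.0), (407.0, 142.0, 3.0)]
172 [(419.0, 109.0, -2.0), (420.0, 118.0, 2.0), (418.0, 126.0, 3.0), (415.0, 135.0, 2.0), (414.0, 143.0, 2.0)]
174 [(427.0, 111.0, 0.0), (428.0, 119.0, 4.0), (425.0, 128.0, 3.0), (420.0, 136.0, -1.0), (423.0, 144.0, 5.0)]
176 [(436.0, 112.0, 3.0), (433.0, 120.0, 2.0), (nan, nan, nan), (430.0, 137.0, 2.0), (429.0, 146.0, 4.0)]
178 [(444.0, 114.0, 5.0), (437.0, 121.0, -3.0), (438.0, 130.0, 1.0), (436.0, 138.0, 2.0), (433.0, 146.0, -0.0)]
180 [(452.0, 115.0, 6.0), (445.0, 123.0, -0.0), (445.0, 131.0, 2.0), (443.0, 140.0, 2.0), (443.0, 148.0, 4.0)]
182 [(457.0, 116.0, 5.0), (453.0, 124.0, 0.0), (451.0, 132.0, 1.0), (451.0, 141.0, 3.0), (449.0, 149.0, 3.0)]
```

View pics/push2.png

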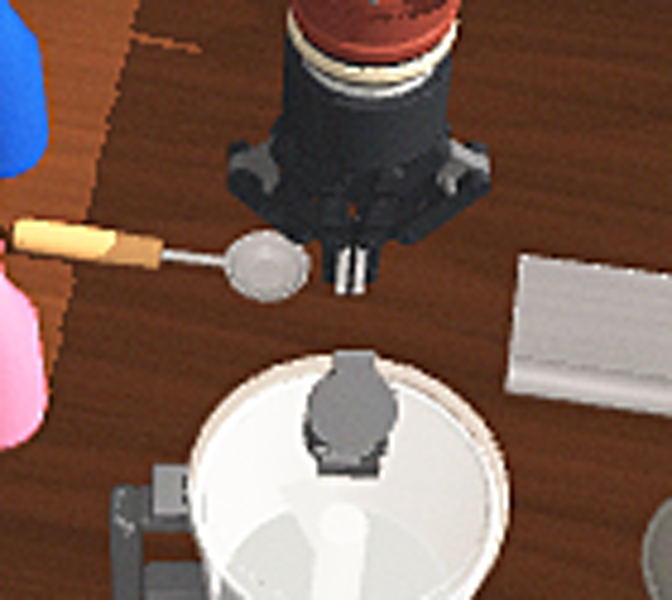

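Call:
step_arm(targets=[0,0.012,0,0,0,0.026,0,0,0,0.036,0,0,0,0.042,0,0,0,0.046,0,0,0,0.05,0,0,0,0.054,0,0,0,0.058,0,0,0,0.062,0,0,0,0.066,0,0,0,0.068,0,0,0,0.068,0,0])

```text
t: 6.65
tool_pos: [0.6055, 0.149, 0.1547]
tool_rot: [-1.972, -2.445, -0.021]
contact_force: [-0.3, -0.2, 0.4]
opening: -0.0001
```

```bash
python3 look.py push3; python3 capfit.py push3;python3 - <<'E'
from h import *
o=monitor.get_obs(); print(totool([.623,.152,.155],o))
E
```

```text
6.65 [0.60551329 0.14900181 0.15471569] [-0.33458729 -0.16506191  0.41550888]
scene0 267 mean [0.6149 0.1506 0.1865] n [0.827 0.189 0.529] angle 1.0132698456725624 top z 0.2102 [0.6025 0.148  0.2098]
push3 201 mean [0.6261 0.153  0.1889] n [0.972 0.216 0.096] angle 1.4744518040289019 top z 0.2144 [0.6237 0.1545 0.2133]
[-0.00077052  0.01795369 -0.00018277]
```

View pics/push3.png

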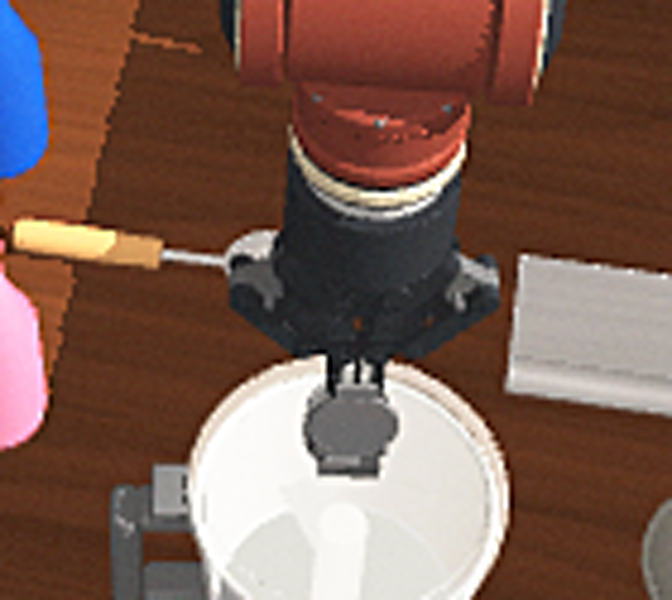

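Call:
step_arm(targets=[0,0.004,0,0,0,0.008,0,0,0,0.012,0,0,0,0.015,0,0,0,0.018,0,0,0,0.018,0,0])

```text
t: 7.2
tool_pos: [0.6234, 0.1529, 0.1548]
tool_rot: [1.972, 2.445, 0.021]
contact_force: [-0.6, -0.5, 0.1]
opening: 0.0003
```

```bash
python3 look.py push4; python3 capfit.py push4
```

```text
7.2 [0.62344502 0.15288452 0.15479122] [-0.59664887 -0.45464705  0.05755698]
scene0 267 mean [0.6149 0.1506 0.1865] n [0.827 0.189 0.529] angle 1.0132698456725624 top z 0.2102 [0.6025 0.148  0.2098]
push4 24 mean [0.6394 0.1556 0.197 ] n [0.739 0.628 0.245] angle 1.3235302253738759 top z 0.2147 [0.6351 0.156  0.2095]
```

View pics/push4.png

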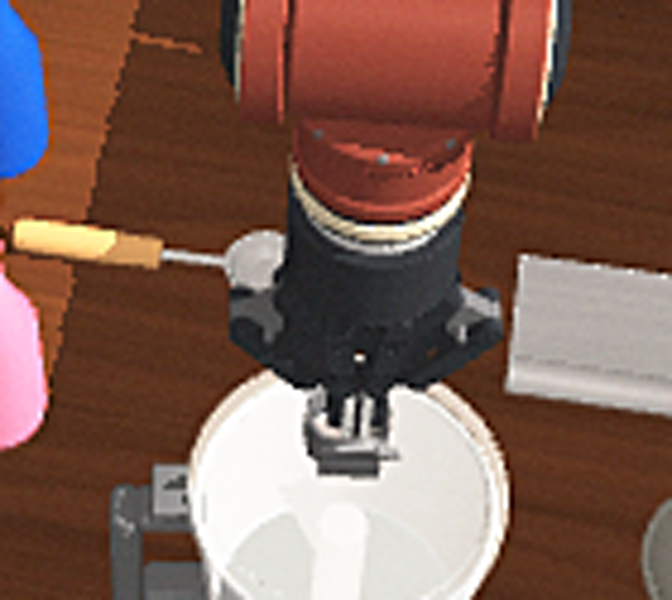

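The cap now shows almost edge-on along the camera's line of sight, which is about 2.1 rad. The bowl hasn't moved in the picture. I'll retreat and look.

Call:
step_arm(targets=[0,-0.01,0,0,0,-0.025,0,0,0,-0.045,0,0,0,-0.07,0,0,0,-0.09,-0.01,0,0,-0.1,-0.035,0,0,-0.11,-0.07,0,0,-0.12,-0.1,0,0,-0.12,-0.13,0,0,-0.12,-0.15,0,0,-0.12,-0.15,0])

```text
t: 8.17
tool_pos: [0.5061, 0.126, 0.3101]
tool_rot: [1.967, 2.44, 0.032]
contact_force: [-0.4, -0.2, 1.1]
opening: 0.0002
```

```bash
python3 look.py open1
python3 - <<'E'
from h import *
p=pickle.load(open("open1.pkl","rb")); 
t=imaging.get_image("top"); pickle.dump(t,open("top2.pkl","wb"))
a=cv2.resize(p["color"][170:240,250:330],(400,350),interpolation=2); b=cv2.resize(t["color"][130:220,160:250],(400,400),interpolation=2)[:350]
cv2.imwrite("pics/open2.png",np.hstack([a,b])[:,:,::-1])
X=cloud(t); s=(np.hypot(X[...,0]-.635,X[...,1]-.155)<.06)&(X[...,2]>.163)&(X[...,2]<.23); print(s.sum(),X[s].mean(0) if s.any() else '', X[s].max(0) if s.any() else '')
o=monitor.get_obs();print(o["tool_pos"],Ro.from_rotvec(o["tool_rot"]).as_matrix().round(3))
E
```

```text
8.1667 [0.50611572 0.12600592 0.31010465] [-0.41190999 -0.20740622  1.05344783]
273 [0.63470095 0.15518231 0.18707507] [0.65181251 0.17731204 0.20824987]
[0.50452696 0.12583492 0.30423217] [[-0.212  0.977  0.01 ]
 [ 0.977  0.212  0.01 ]
 [ 0.008  0.012 -1.   ]]
```

View pics/open2.png

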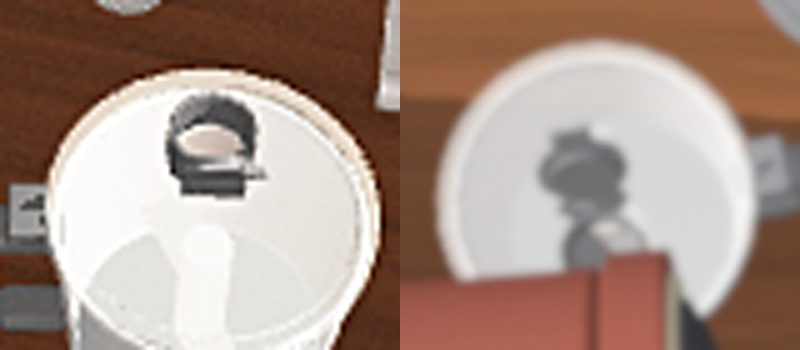

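View pics/open1.png

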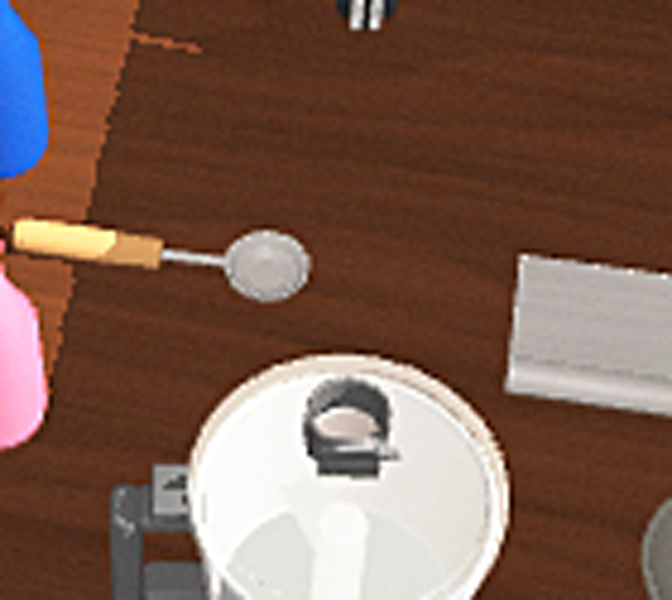

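Cap is open well past upright and the bowl hasn't moved. Now I'll move above the green cruet's pourer tip, staying high first.

Call:
step_arm(targets=[-0.01,-0.003,0,0,-0.035,-0.011,0,0,-0.065,-0.02,0,0,-0.095,-0.03,0,0,-0.13,-0.04,0,0,-0.165,-0.051,0,0,-0.2,-0.062,0,0,-0.23,-0.071,0,0,-0.25,-0.077,0.01,0,-0.259,-0.08,0.03,0,-0.259,-0.08,0.05,0,-0.259,-0.08,0.06,0])

```text
t: 9.27
tool_pos: [0.4792, -0.1439, 0.2359]
tool_rot: [-1.971, -2.439, -0.019]
contact_force: [0.3, -0.3, -1.3]
opening: 0.0003
```

```bash
python3 look.py tipA 80 180 130 260
python3 - <<'E'
from h import *
o=monitor.get_obs(); print(o["tool_pos"],o["dq"].round(3),totool([.4815,-.1445,.196],o))
p=pickle.load(open("tipA.pkl","rb"))
for z in (.0,.03):print(proj(p,o["tool_pos"]+[0,0,z]))
print("mouth scene",atz(p,(292.4,196.4),.158))
E
```

```text
9.2667 [ 0.47920867 -0.14393865  0.23587044] [ 0.29698668 -0.25742143 -1.33190329]
[ 0.47876194 -0.14307342  0.23459518] [ 0.02  -0.01  -0.037 -0.001  0.048  0.003] [-0.0025141   0.00222348  0.03857273]
[187.41945806 116.82419895]
[186.00007164 108.41727464]
mouth scene [0.60258421 0.14871979 0.158     ]
```

View pics/tipA.png

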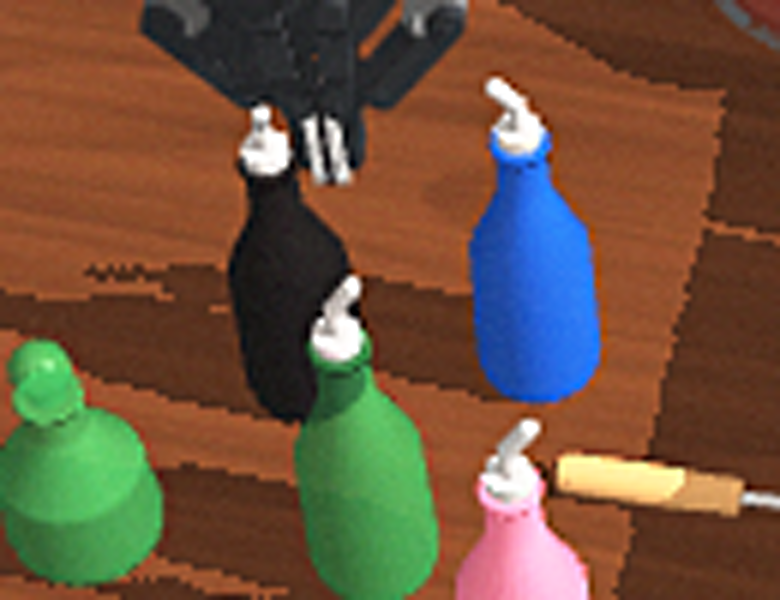

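Run:
```python
from h import *
p=pickle.load(open("tipA.pkl","rb"))
g=p["color"][100:118,179:193].sum(-1)//3;print(g)
X=cloud(p)
for v in range(100,114,1):print(v,[tuple((X[v,u]*1000).round().tolist()) for u in range(182,191,2)])
for r in (110,111):
    o,d=ray(p,(185.8,r)); print([(o+d*(x-o[0])/d[0]).round(4).tolist() for x in(.4789,.4895,.491)])
```

```text
[[ 33 121 255 192  20 189 221  87  35  34  42  68 100  96]
 [ 25  77 224 215   1 146 215 180  24  34  44  66 100  96]
 [ 22  32 223 214  11 112 208 250  19  38  45  59  89  96]
 [ 30  34 192 215  77 111 209 234  30  44  46  64  90  95]
 [ 15  27 125 215 101  49 212 214  64  38  50  64  95  88]
 [ 21  27 121 221 116  16 219 209 150  33  47  58  97  92]
 [ 22  26  76 221 190   5 173 210 146  24  41  57  92  84]
 [ 37  21  32 222 181   5 113 171 218  10  32  76  97  96]
 [ 44  78  59 202 216  46 113 191 244 118  66  92  91  97]
 [ 65  97  87 157 191 114  68 219 231 157  82  87  91  86]
 [ 37  99  88 122 136  70  38 137 137 125  89  93  90  89]
 [ 32 107  96  98  92  90  88  93  88  89  89  89  89  92]
 [ 30  76 100  97  94  96  96  97  96  95  91  93  92  88]
 [ 35  71 103 101  98  94  94  96  97  92  95  97  97 100]
 [ 33  41  66 101  96  94  95  94  95  97  94  97  94  96]
 [ 37  36  32  64 104  99  95  93  93  97  95  95  95  93]
 [ 37  34  33  31  69 101  93  97  92  93  94  97  97  97]
 [ 38  38  35  34  36  62 100  97  93  96  91  92  95  94]]
100 [(490.0, -145.0, 304.0), (491.0, 
[... 1137 characters left out ...]
, (488.0, -139.0, 273.0), (482.0, -137.0, 267.0), (247.0, -235.0, 2.0)]
110 [(257.0, -258.0, 1.0), (493.0, -142.0, 274.0), (490.0, -139.0, 271.0), (257.0, -238.0, 7.0), (251.0, -234.0, 1.0)]
111 [(262.0, -257.0, 3.0), (261.0, -250.0, 3.0), (260.0, -244.0, 4.0), (259.0, -238.0, 4.0), (258.0, -231.0, 5.0)]
112 [(265.0, -256.0, 2.0), (265.0, -249.0, 3.0), (265.0, -242.0, 5.0), (259.0, -238.0, -0.0), (264.0, -229.0, 6.0)]
113 [(272.0, -253.0, 5.0), (266.0, -249.0, -1.0), (269.0, -241.0, 4.0), (263.0, -237.0, -1.0), (265.0, -229.0, 3.0)]
[[0.4789, -0.1442, 0.2589], [0.4895, -0.1394, 0.2711], [0.491, -0.1387, 0.2728]]
[[0.4789, -0.1447, 0.2553], [0.4895, -0.1398, 0.2675], [0.491, -0.1392, 0.2692]]
```

Call:
step_arm(targets=[-0.001,0.001,0.01,0,-0.002,0.002,0.02,0,-0.0025,0.002,0.03,0,-0.0025,0.002,0.037,0,-0.0025,0.002,0.041,0,-0.0025,0.002,0.043,0,-0.0025,0.002,0.043,0])

```text
t: 9.9
tool_pos: [0.4813, -0.1443, 0.1914]
tool_rot: [-1.968, -2.438, -0.019]
contact_force: [0.6, 0.4, -0.3]
opening: 0.0003
```

```bash
python3 look.py tipB 90 160 150 240
python3 - <<'E'
from h import *
o=monitor.get_obs(); print(o["tool_pos"],totool([.4815,-.1445,.191],o))
p=pickle.load(open("tipB.pkl","rb"))
X=cloud(p)
for v in range(112,132,1):print(v,[tuple((X[v,u]*1000).round().tolist()) for u in range(183,192,1)])
g=p["color"][114:132,181:195].sum(-1)//3;print(g)
E
```

```text
9.9 [ 0.48131907 -0.14431898  0.19141811] [ 0.62132398  0.41008175 -0.2722712 ]
[ 0.48151156 -0.14445583  0.19192015] [-5.33448293e-05 -2.46865913e-05  9.19408282e-04]
112 [(492.0, -146.0, 266.0), (489.0, -145.0, 262.0), (484.0, -145.0, 257.0), (492.0, -138.0, 267.0), (494.0, -135.0, 269.0), (494.0, -133.0, 270.0), (490.0, -132.0, 267.0), (490.0, -129.0, 267.0), (486.0, -128.0, 263.0)]
113 [(495.0, -146.0, 265.0), (488.0, -146.0, 258.0), (491.0, -142.0, 261.0), (490.0, -140.0, 261.0), (492.0, -136.0, 264.0), (491.0, -134.0, 263.0), (493.0, -131.0, 266.0), (485.0, -132.0, 258.0), (479.0, -132.0, 252.0)]
114 [(493.0, -147.0, 259.0), (494.0, -144.0, 260.0), (491.0, -143.0, 257.0), (493.0, -139.0, 260.0), (491.0, -137.0, 260.0), (487.0, -136.0, 255.0), (488.0, -134.0, 257.0), (484.0, -133.0, 253.0), (481.0, -131.0, 250.0)]
115 [(494.0, -147.0, 257.0), (492.0, -145.0, 255.0), (490.0, -144.0, 253.0), (493.0, -140.0, 257.0), (492.0, -137.0, 257.0), (487.0, -137.0, 251.0), (486.0, -135.0, 251.0), (488.0, -131.0, 254.0), (485.0, -130.0, 251.0)]
116 [(492.0, -148.0, 251.0), (492.0, -146.0, 251
[... 3782 characters left out ...]
1  76 224 155   8 220 208 154  30  37  83  92  96]
 [ 36  31  34 225 215   2 169 210 112  32  60  88  90  90]
 [ 37  31  29 183 226  48 120 217 246 128  85  90  84  90]
 [ 39  35  30 129 170  55 118 183 217  86  89  95  95  91]
 [ 40  38  30  42  46  26  29  64 106  82  94  94  94  92]
 [ 39  39  41  33  33  25  17  38  78  88  93  97  97  91]
 [ 36  37  33  34  30  21  92 253 189  37  50  56  59  97]
 [ 33  33  36  30  20  51 230 255 255  76  47  50  55  55]
 [ 35  34  35  27  44 178 181 255 255  41  52  58  59  58]
 [ 32  30  26  22 134 183 186 209 150  42  54  60  60  60]
 [ 32  26  20 135 181 188 211 113  28  49  58  60  61  59]
 [ 33  31  43 191 182 197 156   8  15  57  53  60  58  58]]
```

View pics/tipB.png

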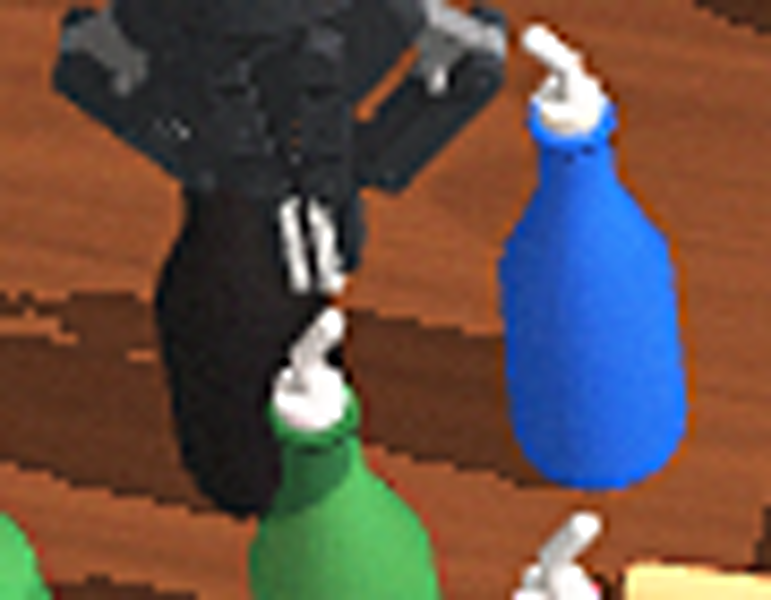

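The fingertip centre is about 2–3 mm off the tip sideways, with the end at z≈0.227 against a tip at 0.20, so the gap is about 26 mm. Holding here.

Call:
step_arm(targets=[0,0,0,0,0,0,0,0,0,0,0,0,0,0,0,0,0,0,0,0,0,0,0,0,0,0,0,0,0,0,0,0,0,0,0,0,0,0,0,0,0,0,0,0,0,0,0,0])

```text
t: 10.95
tool_pos: [0.4815, -0.1445, 0.1919]
tool_rot: [-1.968, -2.438, -0.019]
contact_force: [0.2, -0.1, 0.2]
opening: 0.0002
```

Call:
step_arm(targets=[0,0,0,0,0,0,0,0,0,0,0,0,0,0,0,0,0,0,0,0,0,0,0,0,0,0,0,0,0,0,0,0,0,0,0,0,0,0,0,0,0,0,0,0,0,0,0,0])

```text
t: 11.95
tool_pos: [0.4815, -0.1444, 0.1919]
tool_rot: [-1.968, -2.438, -0.019]
contact_force: [-0.3, -0.3, -1.1]
opening: -0.0
```

Call:
step_arm(targets=[0,0,0,0,0,0,0,0,0,0,0,0,0,0,0,0,0,0,0,0,0,0,0,0,0,0,0,0])

```text
t: 12.53
tool_pos: [0.4815, -0.1445, 0.1919]
tool_rot: [-1.968, -2.438, -0.019]
contact_force: [-1.0, 0.0, 0.3]
opening: 0.0001
```

```bash
python3 look.py tipC 90 160 150 240
python3 - <<'E'
from h import *
o=monitor.get_obs(); print(o["t"],o["tool_pos"],o["q"].round(4));print(Ro.from_rotvec(o["tool_rot"]).as_matrix().round(3))
# visible finger bottom
p=pickle.load(open("tipC.pkl","rb"));g=p["color"][118:130,181:195].sum(-1)//3;print(g)
print(totool([.601,.148,.26],o))
E
```

```text
12.5333 [ 0.48152947 -0.14446518  0.19192811] [-0.95825889  0.02738554  0.29787929]
12.5833 [ 0.4815354  -0.14444136  0.19192013] [-0.4479 -0.2372  1.9016  0.0136  1.4821 -2.2325]
[[-0.211  0.977  0.001]
 [ 0.977  0.211  0.014]
 [ 0.014  0.004 -1.   ]]
[[ 37  29 130 216  95 104 211 252  17  40  45  93  98  92]
 [ 32  27 122 217 100  60 215 213  38  31  37  91  98 101]
 [ 38  32  79 222 153  11 215 209 149  24  26  85  95  94]
 [ 34  32  31 223 213   6 171 208 198  43  59  88  92  91]
 [ 39  31  36 235 225   4 123 213 250  76  86  90  87  87]
 [ 38  31  34 132 151  47 107 157 221  83  94  94  95  86]
 [ 37  39  31  39  41  25  31  56 101  89  93  95  95  92]
 [ 40  36  37  33  33  30  20  39  77  88  92  93  93  97]
 [ 38  34  33  37  30  16  88 254 189  30  48  54  55  95]
 [ 35  39  34  31  20  47 229 255 255  71  43  51  52  58]
 [ 28  37  31  27  45 180 188 255 255  43  51  57  56  57]
 [ 32  34  24  21 135 182 188 213 149  39  57  56  57  59]]
[ 0.26155706  0.17876453 -0.06371621]
```

The tip was held for over 2.5 s without touching. Now up and over to the spout mouth.

Call:
step_arm(targets=[0,0,-0.015,0,0,0,-0.04,0,0.01,0.007,-0.065,0,0.035,0.024,-0.075,0,0.065,0.045,-0.075,0,0.098,0.067,-0.075,0,0.131,0.09,-0.075,0,0.165,0.113,-0.075,0,0.198,0.135,-0.075,0,0.225,0.155,-0.075,0,0.25,0.171,-0.075,0,0.261,0.1785,-0.075,0])

```text
t: 13.58
tool_pos: [0.6013, 0.1506, 0.2709]
tool_rot: [-1.964, -2.441, -0.02]
contact_force: [-1.2, -0.5, 0.6]
opening: 0.0
```

```bash
python3 look.py mA
python3 - <<'E'
from h import *
o=monitor.get_obs(); print(o["t"],o["tool_pos"],totool([.6005,.1475,.149],o))
E
```

```text
13.5833 [0.60132951 0.15055209 0.27091895] [-1.17288406 -0.51398881  0.55473226]
13.6333 [0.60149632 0.1509978  0.27076555] [-0.00504957 -0.00226118  0.12169415]
```

View pics/mA.png

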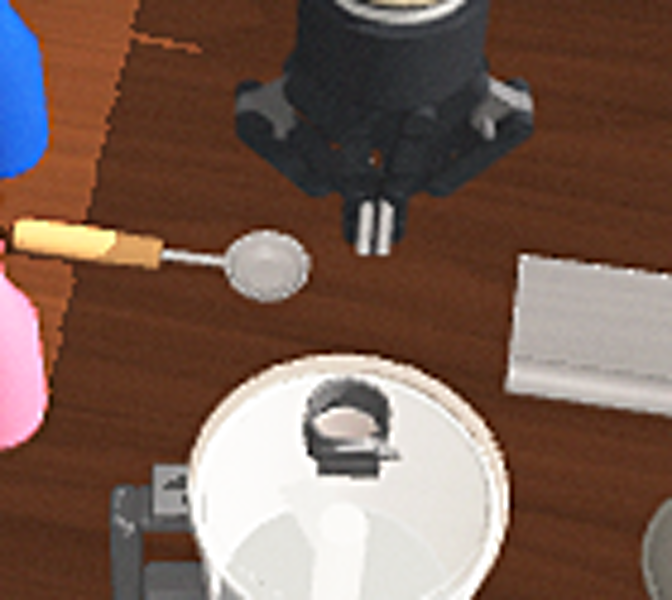

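Call:
step_arm(targets=[-0.002,-0.001,0.015,0,-0.005,-0.002,0.04,0,-0.0055,-0.0025,0.065,0,-0.0055,-0.0025,0.085,0,-0.0055,-0.0025,0.1,0,-0.0055,-0.0025,0.11,0,-0.0055,-0.0025,0.116,0,-0.0055,-0.0025,0.12,0,-0.0055,-0.0025,0.12,0])

```text
t: 14.38
tool_pos: [0.6005, 0.1468, 0.1508]
tool_rot: [-1.963, -2.441, -0.02]
contact_force: [-0.7, -0.0, -0.2]
opening: -0.0001
```

```bash
python3 look.py mB 150 220 260 340
python3 - <<'E'
from h import *
o=monitor.get_obs(); print(o["t"],o["tool_pos"],totool([.6005,.1475,.149],o))
p=pickle.load(open("mB.pkl","rb"));X=cloud(p)
for v in range(176,206,2):print(v,[tuple((X[v,u]*1000).round().tolist()) for u in range(284,304,3)])
E
```

```text
14.3833 [0.60050366 0.14675767 0.15075836] [-0.71967745 -0.00079868 -0.22804583]
14.4333 [0.60084528 0.14689392 0.15149557] [ 0.00062863 -0.00022109  0.00250407]
176 [(605.0, 125.0, 237.0), (621.0, 134.0, 262.0), (619.0, 140.0, 261.0), (431.0, 129.0, 1.0), (609.0, 152.0, 252.0), (614.0, 159.0, 260.0), (613.0, 166.0, 262.0)]
178 [(609.0, 126.0, 236.0), (621.0, 134.0, 254.0), (619.0, 140.0, 254.0), (591.0, 144.0, 217.0), (615.0, 153.0, 252.0), (616.0, 160.0, 256.0), (599.0, 165.0, 234.0)]
180 [(613.0, 127.0, 234.0), (619.0, 134.0, 245.0), (615.0, 140.0, 241.0), (597.0, 145.0, 217.0), (610.0, 153.0, 238.0), (617.0, 160.0, 250.0), (600.0, 166.0, 228.0)]
182 [(617.0, 128.0, 231.0), (610.0, 134.0, 224.0), (614.0, 141.0, 232.0), (601.0, 146.0, 215.0), (609.0, 154.0, 229.0), (612.0, 161.0, 235.0), (605.0, 167.0, 227.0)]
184 [(560.0, 121.0, 141.0), (608.0, 134.0, 212.0), (618.0, 142.0, 229.0), (608.0, 147.0, 218.0), (611.0, 154.0, 224.0), (610.0, 161.0, 225.0), (453.0, 158.0, 2.0)]
186 [(562.0, 122.0, 135.0), (610.0, 134.0, 209.0), (609.0, 141.0, 208.0), (613.0, 148.0, 217.0), (610.0, 155.0, 
[... 838 characters left out ...]
90.0, 163.0, 145.0), (582.0, 170.0, 136.0)]
198 [(612.0, 130.0, 159.0), (563.0, 132.0, 86.0), (561.0, 139.0, 86.0), (562.0, 147.0, 90.0), (558.0, 154.0, 86.0), (596.0, 164.0, 146.0), (585.0, 171.0, 132.0)]
200 [(613.0, 131.0, 152.0), (619.0, 138.0, 163.0), (562.0, 140.0, 77.0), (560.0, 147.0, 76.0), (560.0, 155.0, 79.0), (610.0, 166.0, 159.0), (593.0, 172.0, 136.0)]
202 [(612.0, 131.0, 141.0), (642.0, 141.0, 190.0), (643.0, 148.0, 195.0), (643.0, 155.0, 197.0), (643.0, 162.0, 199.0), (637.0, 168.0, 192.0), (601.0, 173.0, 140.0)]
204 [(647.0, 136.0, 189.0), (649.0, 143.0, 194.0), (652.0, 150.0, 201.0), (654.0, 156.0, 205.0), (653.0, 163.0, 207.0), (645.0, 169.0, 197.0), (640.0, 176.0, 191.0)]
```

View pics/mB.png

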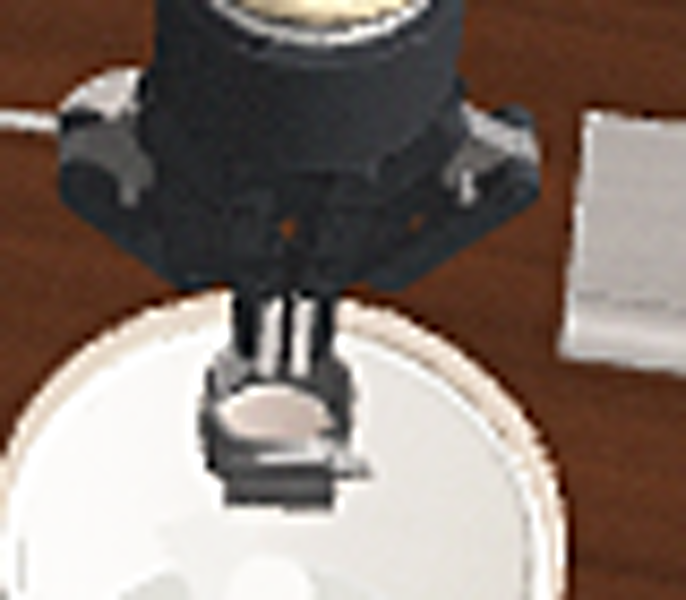

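The fingertip end is at z≈0.185, about 25 mm above the rim, and within about 2 mm of the mouth centre. Holding.

Call:
step_arm(targets=[0,0,0,0,0,0,0,0,0,0,0,0,0,0,0,0,0,0,0,0,0,0,0,0,0,0,0,0,0,0,0,0,0,0,0,0,0,0,0,0,0,0,0,0,0,0,0,0])

```text
t: 15.43
tool_pos: [0.6008, 0.1469, 0.1515]
tool_rot: [-1.964, -2.442, -0.021]
contact_force: [-0.1, 0.9, -0.5]
opening: 0.0001
```

Call:
step_arm(targets=[0,0,0,0,0,0,0,0,0,0,0,0,0,0,0,0,0,0,0,0,0,0,0,0,0,0,0,0,0,0,0,0,0,0,0,0,0,0,0,0,0,0,0,0,0,0,0,0])

```text
t: 16.43
tool_pos: [0.6009, 0.1469, 0.1515]
tool_rot: [-1.964, -2.442, -0.022]
contact_force: [-0.1, 0.2, -0.3]
opening: -0.0
```

Call:
step_arm(targets=[0,0,0,0,0,0,0,0,0,0,0,0,0,0,0,0,0,0,0,0,0,0,0,0,0,0,0,0])

```text
t: 17.02
tool_pos: [0.6008, 0.1469, 0.1515]
tool_rot: [-1.963, -2.442, -0.021]
contact_force: [0.1, -0.3, -0.8]
opening: -0.0
```

Call:
step_arm(targets=[0,0,-0.01,0,0,0,-0.03,0,0,0,-0.055,0,0,0,-0.085,0,0,-0.02,-0.115,0,0,-0.05,-0.14,0,0,-0.08,-0.15,0,0,-0.11,-0.15,0,0,-0.13,-0.15,0,0,-0.14,-0.15,0,0,-0.14,-0.15,0])

```text
t: 17.93
tool_pos: [0.4626, 0.1143, 0.3023]
tool_rot: [-1.965, -2.443, -0.024]
contact_force: [-0.3, 1.0, 0.4]
opening: 0.0003
```

```bash
python3 look.py fin 0 384 0 512
python3 - <<'E'
from h import *
a=pickle.load(open("scene0.pkl","rb"))["color"].astype(int);b=pickle.load(open("fin.pkl","rb"))["color"].astype(int)
d=(abs(a-b).sum(-1)>90)
cv2.imwrite("pics/diff.png",cv2.resize((d*255).astype(np.uint8),(800,600),interpolation=0))
E
```

```text
17.9333 [0.46264896 0.11430061 0.30233464] [-0.26980661  0.99111315  0.44873928]
```

View pics/fin.png

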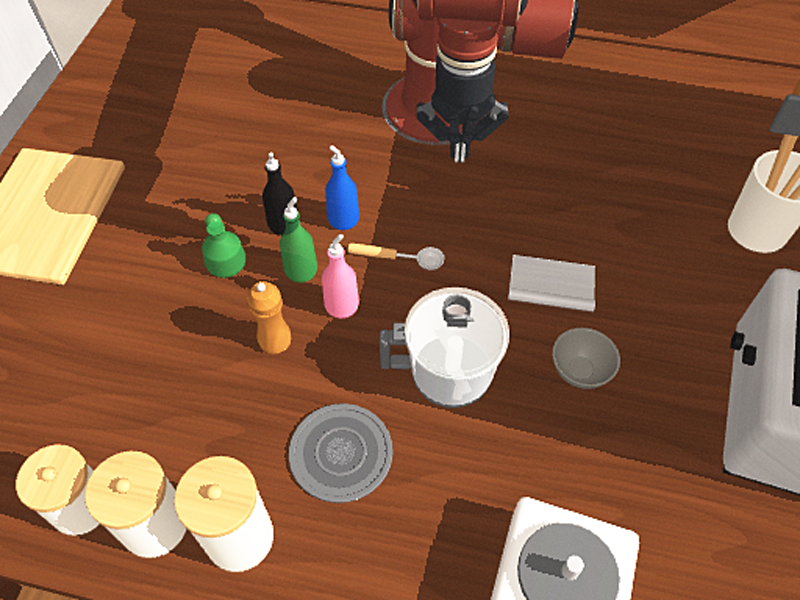

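View pics/diff.png

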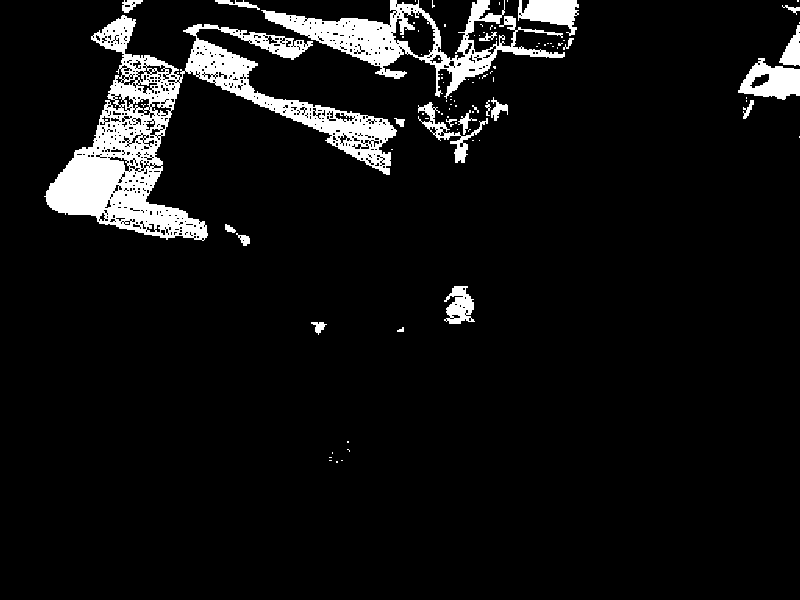

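The difference picture shows changes only in the arm, shadows and the cap at (458,305). Cap open, bowl and all cruets where they were.

```bash
python3 -c "
from h import *
print(ticket.finish_job())"
```

```text
the job is handed in; nothing more can be done
None
```

The job is done and handed in at about 18 s. The cap is open, both points were held, and nothing else moved.

- **Cap:** I pushed it open from about 1.0 rad to about 2.1 rad, well past upright. The 2.1 is judged from how it looks almost edge-on to the camera, because the depth fit of the open cap had too few points to use.
- **Oil cruet:** I pointed down at the pourer tip of the tall green cruet for about 2.6 s. The fingertips were about 26 mm above it and 2–3 mm off centre.
- **Spout mouth:** I then pointed down at the middle of the open mouth for about 2.6 s, about 25 mm above the rim and about 2 mm off centre.
- **Final check:** Comparing the first and last scene pictures, only the arm, shadows and the cap had changed. Measured contact force at the end of each move stayed near 1 N, which is about the noise level.

**Disagreements:**
- **Tool height:** The reported height read 30–35 mm lower than the fingertips appear in the camera images. My first push, at the reported height, passed over the lip without touching it. That confirmed the cameras, so all heights above come from them.
- **Mouth position:** The two cameras also differ by about 5 mm in the bowl's x position. I aimed between them for the mouth, so its "2 mm off centre" is only as good as that.

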